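# Spin-test chain wheels and set the binding one back for rework

## Task

Spin each of the three chain wheels by hand, at least a sixth of a turn, while its block stays where it stands, to find the one that binds: it stops at once when let go, while the other two run on. Then push that wheel's block along the bench, without lifting or tilting it, until it sits square and flat against the angle-iron rail at the back. Leave the two free-running units and everything else on the bench where they are.

Things in the scene. Friction and masses are not known exactly. Their poses are not given: they have to be found in the camera images.
- block_1 (a point): Centre, 14 mm up, of the grey square bearing block (104 x 104 x 28 mm, loose, 0.95 kg with wheel) of one of three look-alike units. x, y square to its sides, z up. The wheel stays inside its outline seen from above. Blocks stand in a row 210 mm apart, turned up to 17 degrees; places are swapped. They look the same: spin them to tell.
- hub_1 (a point): Middle of the dark steel wheel lying flat on block 1, 48 mm above the bench, on its upright axle: a disc of 26 mm radius with six blunt lugs, 12 mm wide, every 60 degrees, out to 49 mm radius. It spans 40 to 56 mm above the bench (12 mm of air under it), bright axle nut to 66 mm. A bright 10 mm grease nipple marks one lug's tip.
- wheel_1 (a joint): Turn of wheel 1 on its block, rad, counter-clockwise from above positive, counted on over full turns; starts within 0.25 of 0. At 0 the nipple lug points along the block's x. A free wheel pushed by a lug and let go coasts for seconds; the binding one needs about 1 N at a lug and stops at once.
- block_2 (a point): Centre, 14 mm up, of the grey square bearing block (104 x 104 x 28 mm, loose, 0.95 kg with wheel) of one of three look-alike units. x, y square to its sides, z up. The wheel stays inside its outline seen from above. Blocks stand in a row 210 mm apart, turned up to 17 degrees; places are swapped. They look the same: spin them to tell.
- hub_2 (a point): Middle of the dark steel wheel lying flat on block 2, 48 mm above the bench, on its upright axle: a disc of 26 mm radius with six blunt lugs, 12 mm wide, every 60 degrees, out to 49 mm radius. It spans 40 to 56 mm above the bench (12 mm of air under it), bright axle nut to 66 mm. A bright 10 mm grease nipple marks one lug's tip.
- wheel_2 (a joint): Turn of wheel 2 on its block, rad, counter-clockwise from above positive, counted on over full turns; starts within 0.25 of 0. At 0 the nipple lug points along the block's x. A free wheel pushed by a lug and let go coasts for seconds; the binding one needs about 1 N at a lug and stops at once.
- block_3 (a point): Centre, 14 mm up, of the grey square bearing block (104 x 104 x 28 mm, loose, 0.95 kg with wheel) of one of three look-alike units. x, y square to its sides, z up. The wheel stays inside its outline seen from above. Blocks stand in a row 210 mm apart, turned up to 17 degrees; places are swapped. They look the same: spin them to tell.
- hub_3 (a point): Middle of the dark steel wheel lying flat on block 3, 48 mm above the bench, on its upright axle: a disc of 26 mm radius with six blunt lugs, 12 mm wide, every 60 degrees, out to 49 mm radius. It spans 40 to 56 mm above the bench (12 mm of air under it), bright axle nut to 66 mm. A bright 10 mm grease nipple marks one lug's tip.
- wheel_3 (a joint): Turn of wheel 3 on its block, rad, counter-clockwise from above positive, counted on over full turns; starts within 0.25 of 0. At 0 the nipple lug points along the block's x. A free wheel pushed by a lug and let go coasts for seconds; the binding one needs about 1 N at a lug and stops at once.
- rail: Angle-iron rail bolted across the back of the bench, 700 mm long, front face 40 mm high and 6 mm thick, its foot behind it. The origin is at the middle of the lower edge of the front face (the face towards the robot); y runs along the rail, x points away from the robot, square to the face. It may stand up to 3.5 degrees askew.
- nut: Large steel nut, 30 mm across, 14 mm high, lying between two of the units' lanes. Bystander: leave alone.
- flat_bar: Dark flat-bar offcut 70 x 22 x 8 mm, lying between two of the units' lanes. Bystander: leave alone.
- spanner: Open-ended spanner lying right of the row. Bystander: leave alone.
- hammer: Hammer lying at the left. Bystander: leave alone.
- driver: Screwdriver lying at the right. Bystander: leave alone.
- tin: Metal tin, 72 mm across, 85 mm high, at the left. Bystander: leave alone.
- mug: White mug, 76 mm across, 85 mm high, at the right. Bystander: leave alone.
- tube: Square steel tube offcut 120 x 40 x 40 mm left of the row. Bystander: leave alone.
There are look-alikes about, which are no part of the job. Leave any orange look-alike of the part that bears block_1 alone.

How it is judged (in metres and radians):
On the way, in this order (a step that is already met when the one before it is completed fails the run):
1. all three wheels have been spun (each now turned more than 0.8 rad from its joint's zero, either way) while every block still stands within 30 mm of where it started ((value of joint wheel_1 above 0.8 rad or value of joint wheel_1 below -0.8 rad) and (value of joint wheel_2 above 0.8 rad or value of joint wheel_2 below -0.8 rad) and (value of joint wheel_3 above 0.8 rad or value of joint wheel_3 below -0.8 rad) and distance of each of block_1, block_2, block_3 from where it was at the start of the episode below 0.03 m), for 0.1 s.
2. the block of the binding wheel is against the rail (x of block_2 in the frame of rail between -0.06 and -0.045 m and y of block_2 in the frame of rail between -0.34 and 0.34 m and (angle between the y axis of block_2 and the y axis of rail, either way round below 0.1 rad or angle between the x axis of block_2 and the y axis of rail, either way round below 0.1 rad) and angle between block_2's own z axis and vertical below 0.1 rad), for 0.2 s.
At the end, for the whole second after the job is handed in: The block of the binding wheel stands flat on the bench with its centre 45 to 60 mm in front of the rail's face (at most 8 mm of gap), one side parallel to the rail within 0.1 rad, within the rail's length; the blocks of the two free-running wheels are within 30 mm of where they started (all of step 2 and distance of each of block_1, block_3 from where it was at the start of the episode below 0.03 m); the robot touches nothing.
It fails at once if a block is lifted by more than 15 mm or tilted by more than 0.2 rad (height (world z) of any of block_1, block_2, block_3 above 0.029 m or angle between any of block_1, block_2, block_3's own z axis and vertical above 0.2 rad).
It fails at once if a bystander is moved by more than 30 mm (distance of any of nut, flat_bar, spanner, hammer, driver, tin, mug, tube from where it was at the start of the episode above 0.03 m).
It fails at once if the block of a free-running wheel is pushed more than 60 mm from its place (distance of any of block_1, block_3 from where it was at the start of the episode above 0.06 m).
It also fails if it takes over 59 s, if anything falls off the work surface, if the arm or the gripper's body presses on something with over 40 N, if the wrist force passes 120 N, or if a joint passes its speed limit or range.

## Robot

A 7-joint arm with a two-finger parallel gripper is mounted at the origin on the work surface. World frame = base frame: x ahead of the robot, y to its left, z up, the work surface at z = 0. Lengths are in mm, angles in rad, forces in N, time in s.
With the tool pointing down it reaches from about 400 to 875 mm from the base axis. Payload 4.4 kg.
Tool frame: the origin (TCP) lies at the very end of the fingers, on their centre line; the grasp point (between the pads) lies 19 mm behind it; z points along the fingers, y is the line along which they close (so a half turn about z gives the same grasp; the last joint's range is limited). The gripper opens to 85 mm and grips with 20 to 120 N. Pads are 22 mm wide; open, the fingers measure 114 mm over their backs; the gripper's body (76 mm by 85 mm) begins 54 mm behind the grasp point. The pads swing forward as they close: fully open they stand 13 mm farther back than shut.
Start: joints at [1.058, 0.628, 0.038, 1.517, -0.027, 0.996, -0.02], TCP at [280.882, -586.194, 205.313] pointing down, gripper open.
Joint ranges: [-3.06, 3.06], [-0.37, 2.12], [-1.25, 1.32], [0.18, 2.47], [-1.1, 4.24], [0.23, 1.98], [-2.94, 2.94]. Speed limits (rad/s): [2.57, 2.57, 3.14, 3.14, 3.14, 3.14, 3.14].

## Interface

Orientations are given as [roll, pitch, yaw] about the fixed x, y, z axes, in that order (R = Rz(yaw) Ry(pitch) Rx(roll)).
In Python, from cell import sensors, get_image, camera_params, order gives the robot as it stands.
- The arm moves only by the shell command python3 -m inch 'ROWS' [OPENING]. ROWS is JSON, a list that holds one entry, the list of rows, each a list of 4 numbers: the shift along the tool's x, y, z in cm, then the turn about the tool's z in degrees. A call has 1 to 8 rows; each row is the pose to reach, as a shift and turn from the pose commanded when the call began, along the tool's axes at that moment; what a row does not reach only later rows make up. A row lasts 1/12 s, in which the tool goes at most 41.7 mm and 7.16 degrees, less where a joint would pass 70% of its speed; a pose out of reach is approached as far as the arm can. A call with a gripper value outside its range is refused whole. OPENING is the finger opening in cm, from 0 to 8.54, set as the call begins (- or left out, the last holds). The fingers move at their own pace and stop on an object; the grip force is fixed at half the most. Time passes only in rows, so rows that repeat a pose let the fingers close. It gives the time, the measured TCP pose, the force, the opening and the grip force at its end, in the units of the state.
- sensors.read_state(): the state, without advancing time (a new reading comes with each control period).
- get_image(name): name is "side" or "top" or "wrist"; returns the picture (420x560x3 uint8, blue, green, red); there is no depth.
- camera_params(name): a dict with "mtx" (3x3 intrinsics, pixels), "rvec" (rotation vector, rad) and "tvec" (3), from world to camera coordinates, as OpenCV has them. Camera axes: x right, y down, z forward; pixel columns grow to the right and rows downward; lengths in mm; the calibration is good to about 2 mm. A picture is of the moment at which its call begins: read the wrist's pose just before it. camera_params takes no time and is no camera call; for the wrist camera it gives the pose at the moment of the call.
- order.finish_job(): hands the job in; it is judged then, once.
The state is a dict: "clock": time; "qpos": joint angles; "qd": joint speeds; "tau": joint torques, N m; "eef_pos": TCP position; "tool_rot": TCP orientation; "force": force on the tool from outside, world axes, zero at the start; "torque": the same for the moment, N m; "width": finger opening in mm; "gripper_force": force on a finger pad.
Only numpy, scipy, OpenCV 4.12 (cv2) and the standard library are available. Lean on these libraries where they do the work, as an engineer would, in place of code of your own. Each camera call takes 0.05 s, during which the arm holds its last target. There are 200 camera calls.

## Working session

There is one attempt and no reset: what is moved stays moved. The work goes in short steps, Python scripts to look and compute and a shell command to move; the robot and the scene stay as the last step left them, time stands still between calls to the robot, and variables do not carry over. Pictures are saved under pics/ and viewed, at most 10 in all, crops included, and the job is handed in when it is done.

```bash
ls; mkdir -p pics
python3 - <<'E'
from cell import sensors,get_image,camera_params
import cv2
s=sensors.read_state();print({k:s[k] for k in('clock','eef_pos','tool_rot','width','force')})
for n in('top','side'):
    cv2.imwrite(f'pics/{n}0.png',get_image(n));p=camera_params(n);print(n,p)
E
```

```text
pics
{'clock': 0.0, 'eef_pos': array([ 280.61005986, -585.60664244,  204.41037014]), 'tool_rot': array([-3.13978282e+00,  1.03451426e-05,  4.46782000e-01]), 'width': 85.38323015654802, 'force': array([-0.32645756, -0.56825465,  0.26766722])}
top {'mtx': array([[490.29664045,   0.        , 269.93767149],
       [  0.        , 490.29664045, 206.13418035],
       [  0.        ,   0.        ,   1.        ]]), 'rvec': array([ 2.10254162, -2.1569808 ,  0.13230861]), 'tvec': array([  30.12406396,  482.56609143, 1222.60917165])}
side {'mtx': array([[380.51160646,   0.        , 283.84424517],
       [  0.        , 380.51160646, 210.8449471 ],
       [  0.        ,   0.        ,   1.        ]]), 'rvec': array([ 0.81009168, -2.364605  ,  1.29448118]), 'tvec': array([377.09799605, 204.1397464 , 741.09748226])}
```

View pics/top0.png

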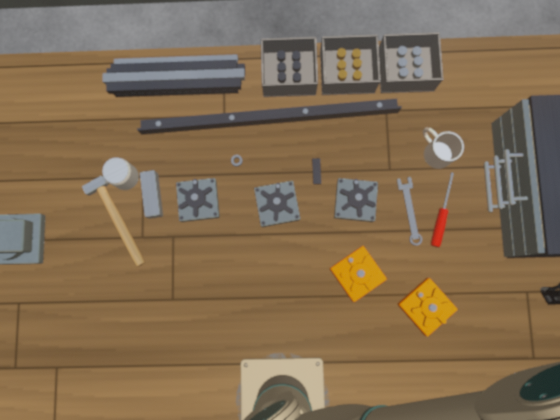

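View pics/side0.png

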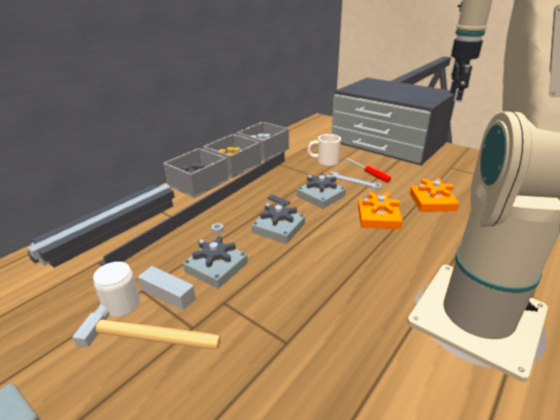

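The top view shows three grey units at (197,200), (277,204) and (357,200). The orange look-alikes at (359,273) and (428,307) are not part of the job, and neither is the grey vise at the left edge, (20,238). The nut is at (237,160), the flat bar at (317,171), and the rail runs from (140,126) to (399,105). The side view agrees.

```bash
cat > h.py <<'E'
import cv2,numpy as np
from cell import sensors,get_image,camera_params,order
def ray(n,px,z,p=None):
    p=p or camera_params(n);R=cv2.Rodrigues(p['rvec'])[0];c=-R.T@p['tvec']
    px=np.atleast_2d(np.float64(px));d=np.c_[px,np.ones(len(px))]@np.linalg.inv(p['mtx']).T@R
    return c+d*((z-c[2])/d[:,2])[:,None]
def proj(n,P):
    p=camera_params(n);return cv2.projectPoints(np.float64(P).reshape(-1,3),p['rvec'],p['tvec'],p['mtx'],None)[0][:,0]
def square(im,c,n='top'):
    "block: outline pixels at z=28 -> centre, yaw, size"
    x,y=map(int,c);r=32;sub=im[y-r:y+r,x-r:x+r].astype(int)
    m=((sub[...,0]-sub[...,2])>-5).astype(np.uint8)
    m=cv2.morphologyEx(m,cv2.MORPH_CLOSE,np.ones((5,5)))
    cs=max(cv2.findContours(m,0,cv2.CHAIN_APPROX_NONE)[0],key=cv2.contourArea)[:,0]+[x-r,y-r]
    W=ray(n,cs,28)[:,:2].astype(np.float32);return cv2.minAreaRect(W)
E
python3 - <<'E'
from h import *
im=cv2.imread('pics/top0.png')
for c in((197,200),(277,204),(357,200)):
    print('block',square(im,c))
    x,y=c;sub=im[y-30:y+30,x-30:x+30];g=sub.min(2)
    ys,xs=np.nonzero(g[20:40,20:40]>150);
    if len(xs): q=[xs.mean()+x-10,ys.mean()+y-10];print(' hub px',q,ray('top',q,66))
# rail: dark pixels
sub=im[95:140,130:410];m=(sub.max(2)<75).astype(np.uint8)
L=[]
for u in range(150,392,4):
    col=np.nonzero(m[:,u-130])[0]
    if len(col): L.append((u,col.max()+95+.5))
L=np.array(L);W=ray('top',L,0)
for z in(0,40):
    W=ray('top',L,z);f=np.polyfit(W[:,1],W[:,0],1);r=W[:,0]-np.polyval(f,W[:,1]);print('rail',z,f,np.abs(r).max(),W[[0,-1]])
for n,q in(('nut',(237,160)),('bar',(317,171)),('tube',(150,194)),('spanner',(405,182))):print(n,ray('top',q,8))
a=cv2.resize(im[90:235,130:400],None,fx=2.9,fy=2.9,interpolation=cv2.INTER_CUBIC);print(a.shape);cv2.imwrite('pics/crop.png',a)
E
```

```text
block ((508.9454345703125, 207.1667022705078), (102.486083984375, 101.52058410644531), 5.004940509796143)
block ((491.9517517089844, 0.40763092041015625), (100.81874084472656, 99.91885375976562), 8.835865020751953)
block ((496.6841735839844, -204.05824279785156), (100.8953628540039, 100.90467834472656), 82.65632629394531)
rail 0 [-5.47387341e-02  7.18931579e+02] 1.982230616435686 [[ 701.03580985  341.1430639     0.        ]
 [ 735.87967644 -311.95580824    0.        ]]
rail 40 [-5.47387341e-02  7.05605013e+02] 1.9203664615865819 [[ 688.29213886  330.05082073   40.        ]
 [ 722.04855057 -302.66525164   40.        ]]
nut [[614.74089649 103.64630302   8.        ]]
bar [[ 578.30543505 -108.40290319    8.        ]]
tube [[529.0970571  336.59411975   8.        ]]
spanner [[ 541.86042226 -337.80699029    8.        ]]
(420, 783, 3)
```

View pics/crop.png

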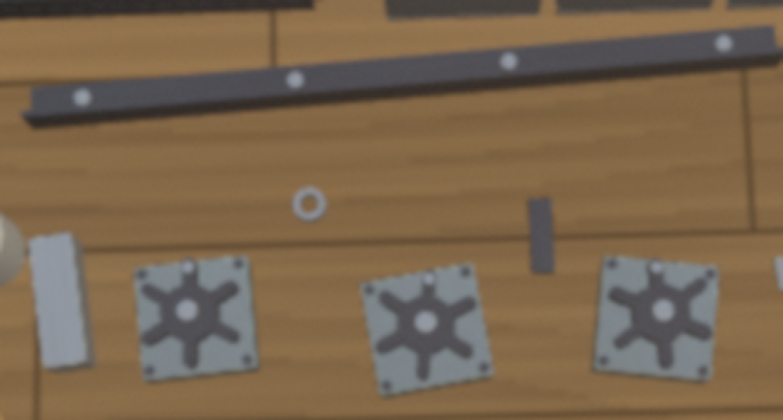

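The crop shows each wheel's nipple lug pointing roughly toward the rail: nipples at about (188,267), (429,279) and (656,267), hubs at about (187,310), (425,321) and (663,310). Next I'll compute the wheel angles from these.

Run:
```python
from h import *
k=2.9
for n,h,(cx,cy),yaw in(('A',(187,310),(508.9,207.2),5),('B',(425.5,321),(492,.4),8.8),('C',(663,310),(496.7,-204.1),-7.3)):
    nip={'A':(188,267),'B':(429,279),'C':(656,267)}[n]
    H=ray('top',(np.array(h)+.5)/k-.5+[130,90],66)[0];N=ray('top',(np.array(nip)+.5)/k-.5+[130,90],58)[0]
    d=(N-H)[:2];phi=np.degrees(np.arctan2(d[1],d[0]));print(n,'hub',H.round(),'r',np.hypot(*d).round(1),'phi',phi.round(1),'wheel',round(phi-yaw,1))
    c=np.array([cx,cy])
    for a in(270,270,285,300,320,340,355):
        r=80 if 0 else 52
        t=np.radians(a+phi);print('  ',a,(c+r*np.array([np.cos(t),np.sin(t)])).round())
s=sensors.read_state();y=.4468
d=np.array([497,-204-80])-s['eef_pos'][:2]
print('to C-start tool cm',(d@[np.cos(y),np.sin(y)])/10,(d@[np.sin(y),-np.cos(y)])/10)
```

```text
A hub [509. 208.  66.] r 39.9 phi 0.8 wheel -4.2
   270 [510. 155.]
   270 [510. 155.]
   285 [523. 157.]
   300 [536. 163.]
   320 [549. 174.]
   340 [558. 190.]
   355 [561. 203.]
B hub [493.   0.  66.] r 38.7 phi -5.8 wheel -14.6
   270 [487. -51.]
   270 [487. -51.]
   285 [500. -51.]
   300 [513. -47.]
   320 [528. -37.]
   340 [539. -22.]
   355 [543.  -9.]
C hub [ 497. -205.   66.] r 39.7 phi 4.2 wheel 11.5
   270 [ 501. -256.]
   270 [ 501. -256.]
   285 [ 514. -253.]
   300 [ 526. -247.]
   320 [ 539. -235.]
   340 [ 547. -218.]
   355 [ 549. -205.]
to C-start tool cm 32.54951072528599 -17.85532779823402
```

```bash
python3 -m inch '[[[2.5,-1.4,0,5],[5.5,-3,0,10],[9,-4.9,0,15],[12.5,-6.8,0,20],[16,-8.7,0,25.6],[19.5,-10.6,0,25.6],[23,-12.5,0,25.6],[26,-14.1,0,25.6]]]' 0; python3 -c "
from h import *
s=sensors.read_state();print(s['eef_pos'],s['tool_rot'])"
```

```text
clock: 0.77
eef_pos: [455.9, -343.5, 205.0]
tool_rot: [-3.14, 0.0, 0.002]
force: [0.3, -0.8, -0.1]
width: -0.0
gripper_force: 0.0
[ 455.89811294 -343.53912046  204.99503207] [-3.14027247e+00  1.12914966e-04  1.84165868e-03]
```

```bash
python3 -m inch '[[[2,-2.5,0,0],[4.7,-5,1,0],[4.7,-6.3,4,0],[4.7,-6.3,8,0],[4.7,-6.3,12,0],[4.7,-6.3,15,0],[4.7,-6.3,16.1,0],[4.7,-6.3,16.1,0]]]'
```

```text
clock: 1.43
eef_pos: [499.3, -282.5, 41.5]
tool_rot: [-3.139, 0.006, -0.0]
force: [-0.1, 1.0, -0.0]
width: -0.1
gripper_force: 0.0
```

```bash
python3 -m inch '[[[0,-2.8,0,0],[1.3,-3.1,0,0],[2.5,-3.7,0,0],[3.8,-4.9,0,0],[4.6,-6.6,0,0],[5,-7.8,0,0],[8,-8,0,0],[11,-8,-2,0]]]'
python3 - <<'E'
from h import *
for i in range(3):cv2.imwrite(f'pics/c{i}.png',get_image('top'))
a=np.hstack([cv2.resize(cv2.imread(f'pics/c{i}.png')[140:240,310:400],None,fx=2.9,fy=2.9,interpolation=2) for i in(0,1,2)]);cv2.imwrite('pics/cC.png',a)
E
```

```text
clock: 2.1
eef_pos: [609.2, -201.5, 62.7]
tool_rot: [-3.139, 0.007, 0.001]
force: [0.6, -0.8, -0.5]
width: 0.1
gripper_force: 0.0
```

View pics/cC.png

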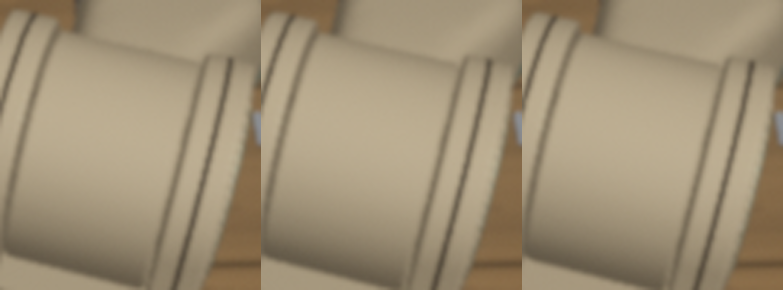

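The arm covers the unit in the top view, so I'll look with the side and wrist cameras instead.

Run:
```python
from h import *
I=[get_image('side') for i in range(4)];W=[get_image('wrist') for _ in range(1)]
u,v=proj('side',[496.7,-204,56])[0].astype(int);print(u,v,proj('wrist',[496.7,-204,56]))
for i in range(3):print(np.abs(I[i+1].astype(int)-I[i])[v-25:v+25,u-30:u+30].mean(), np.abs(I[i+1].astype(int)-I[i])[250:300,250:300].mean())
a=np.hstack([cv2.resize(x[v-40:v+40,u-50:u+50],None,fx=3,fy=3,interpolation=2) for x in(I[0],I[3])])
b=cv2.resize(W[0],None,fx=.6,fy=.6);print(a.shape,b.shape);a=np.vstack([a,np.zeros((260,600,3),np.uint8)]);a[242:242+252,:336]=b
cv2.imwrite('pics/cC2.png',a)
```

```text
322 179 [[284.64442359 382.11331899]]
1.294 1.2609333333333332
1.264 1.2249333333333334
1.2245555555555556 1.2312
(240, 600, 3) (252, 336, 3)
```

View pics/cC2.png

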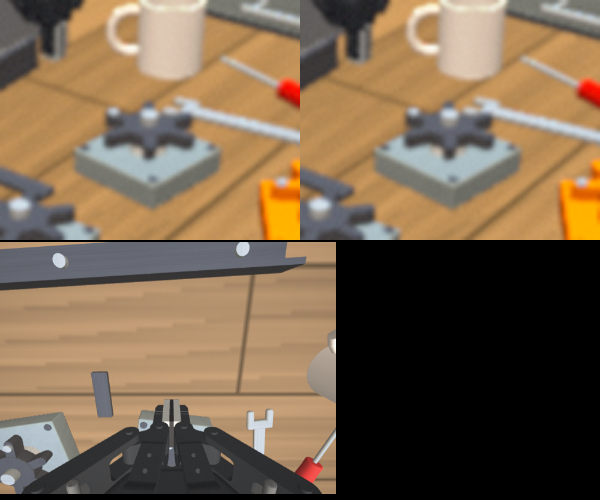

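The side view shows wheel C standing still between frames, with its nipple at side pixel (310,176).

```bash
cat >> h.py <<'E'
def nip(im,c,n='side'):
    "bright nipple near tip radius: angle from world x, deg"
    ys,xs=np.nonzero(im.min(2)>135);P=ray(n,np.c_[xs,ys],60);d=P[:,:2]-c;r=np.hypot(*d.T)
    k=(r>32)&(r<54);
    a=np.arctan2(d[k,1],d[k,0])
    return sorted(np.degrees(a).round().astype(int).tolist()),xs[k].tolist()[:8],ys[k].tolist()[:8]
E
python3 - <<'E'
from h import *
im=get_image('side')
for c in([496.7,-204.1],[492,.4],[508.9,207.2]):
    print(nip(cv2.imread('pics/side0.png'),c));print(nip(im,c))
for q in((310,176),):print(ray('side',q,60)-[496.7,-204.1,0])
E
```

```text
([-140, -140, -140, -133, -133, -132, -131, -130, -126, -125, -124, -122, -121, -119, -118, -117, -117, -115, -115, -113, -111, -111, -109, -109, -107, -106, -105, -104, -102, -102, -100, -100, -99, -97, -94, -92, -91, -90, -87, -86, -84, 3, 5, 7, 9, 12, 13, 15, 16], [330, 331, 332, 333, 331, 332, 333, 334], [172, 172, 172, 172, 173, 173, 173, 173])
([-140, -140, -140, -133, -133, -132, -131, -130, -126, -125, -124, -122, -121, -119, -118, -117, -117, -115, -115, -113, -111, -111, -109, -109, -107, -106, -105, -104, -102, -102, -100, -100, -99, -97, -94, -92, -91, -90, -87, -86, -84, 3, 5, 7, 9, 12, 13, 15, 16], [330, 331, 332, 333, 331, 332, 333, 334], [172, 172, 172, 172, 173, 173, 173, 173])
([-180, -179, -178, -177, -177, -175, -174, -172, -171, -169, -167, -166, -7, -5, -3, -2, -1, 0, 3, 4, 5, 6, 6, 8, 10, 94, 97, 99, 102, 169, 171, 172, 174, 174, 176, 176, 178, 178, 179], [266, 267, 268, 269, 265, 266, 267, 268], [203, 203, 203, 203, 204, 204, 204, 204])
([-180, -179, -178, -177, -177, -175, -174, -172, -171, -169, -167, -166, -165, -7, -5, -3, -2, -1, 0, 3, 4, 5, 6, 6, 8, 10, 
[... 598 characters left out ...]
 178, 179, 180, 180], [200, 201, 202, 199, 200, 201, 202, 203], [239, 239, 239, 240, 240, 240, 240, 240])
([-179, -179, -179, -179, -177, -177, -177, -176, -176, -175, -175, -174, -174, -173, -172, -172, -171, -171, -171, -170, -170, -168, -168, -167, -167, -166, -166, -165, -164, -163, -162, -162, -161, -160, -160, -159, -156, -156, 1, 2, 2, 4, 4, 6, 7, 8, 9, 9, 10, 12, 13, 13, 15, 16, 17, 95, 97, 99, 101, 101, 101, 103, 103, 103, 105, 105, 105, 107, 108, 109, 110, 111, 112, 113, 134, 136, 139, 141, 141, 143, 144, 146, 148, 150, 152, 176, 177, 178, 178, 179, 180, 180], [200, 201, 202, 199, 200, 201, 202, 203], [239, 239, 239, 240, 240, 240, 240, 240])
[[37.81251927  9.05526981 60.        ]]
```

Run:
```python
from h import *
s=sensors.read_state();print(s['eef_pos'],proj('side',s['eef_pos']),proj('wrist',s['eef_pos']))
I=get_image('side');u,v=proj('side',s['eef_pos'])[0].astype(int)
a=cv2.resize(I[v-70:v+80,u-60:u+140],None,fx=4,fy=4,interpolation=2);cv2.circle(a,(240,280),4,(0,0,255),1)
cv2.imwrite('pics/tip.png',a)
```

```text
[ 610.26578566 -204.04553105   64.14785171] [[291.34946614 166.89784794]] [[284.32554557 256.2673971 ]]
```

View pics/tip.png

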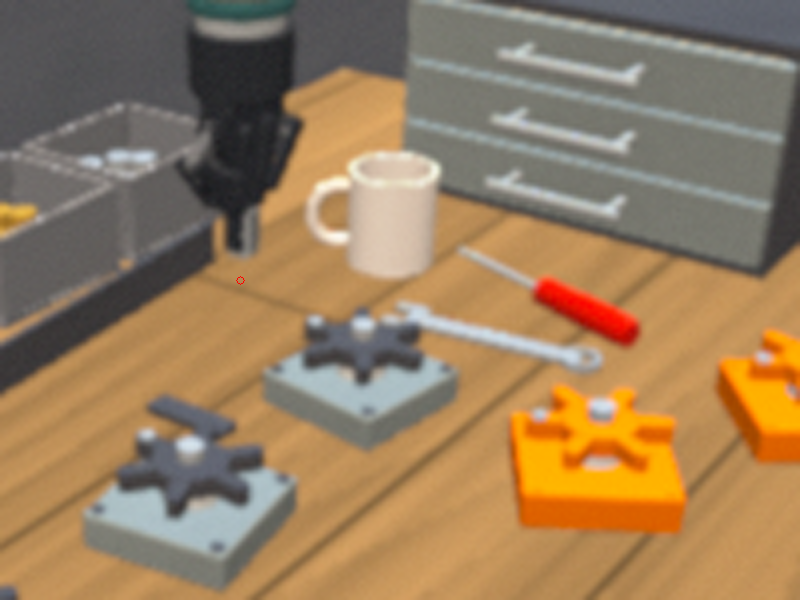

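The side view shows the real fingertip at crop (240,254), about 6 px above the reported TCP at (240,280). The tip therefore passed over the wheel. I'll work out the offset.

Run:
```python
from h import *
s=sensors.read_state();e=s['eef_pos']
for d in(0,8,13,16,19,22,26):
    print(d,proj('side',e+[0,0,d])[0].round(1),proj('wrist',e+[0,0,d])[0].round(1))
W=get_image('wrist');
cv2.imwrite('pics/w1.png',cv2.resize(W[220:360,200:380],None,fx=4,fy=4,interpolation=2))
```

```text
0 [291.3 166.9] [284.4 256.3]
8 [291.3 164.5] [284.3 262. ]
13 [291.3 163. ] [284.3 265.9]
16 [291.3 162.1] [284.2 268.3]
19 [291.3 161.2] [284.2 270.8]
22 [291.3 160.3] [284.2 273.3]
26 [291.3 159.1] [284.2 276.9]
```

View pics/w1.png

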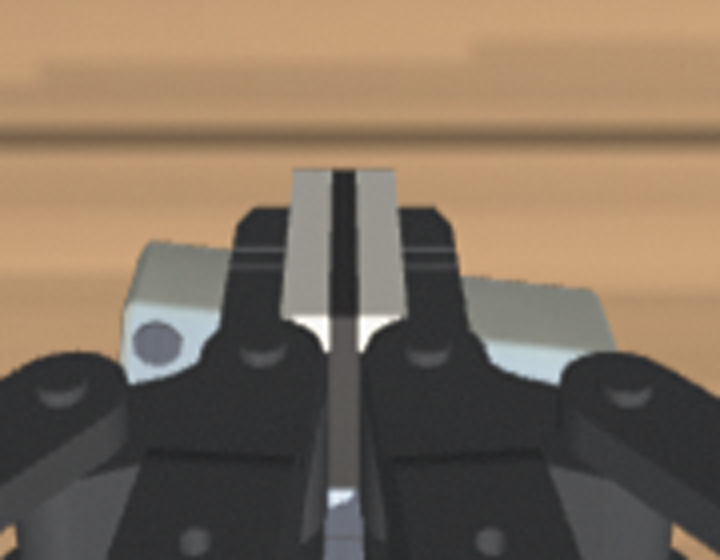

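The tip sits about 16–19 mm above the reported TCP. I'll run at TCP z≈32, which clears the block (28) and meets the wheel in either case.

```bash
python3 -m inch '[[[-2,-2.5,0,0],[-4.4,-5.4,0,0],[-4.4,-5.4,1.5,0],[-4.4,-5.4,3.1,0],[-4.4,-5.4,3.1,0],[-4.4,-5.4,3.1,0]]]'
```

```text
clock: 3.15
eef_pos: [566.7, -149.9, 32.9]
tool_rot: [-3.141, 0.002, -0.0]
force: [0.5, -0.5, 0.3]
width: 0.1
gripper_force: 0.0
```

```bash
python3 -m inch '[[[-2.9,2.2,0,0],[-3.9,1.3,0,0],[-5.1,0.6,0,0],[-6.9,0.2,0,0],[-8.6,0.5,0,0],[-9.9,1,0,0],[-11.5,-1.3,0,0],[-12.7,-3.5,0,0]]]'
cat >> h.py <<'E'
def spin(c,n=5):
    I=[get_image('side') for _ in range(n)];u,v=proj('side',[*c,52])[0].astype(int)
    D=lambda a,b:np.abs(I[a].astype(int)-I[b])[v-16:v+14,u-22:u+22].mean().round(2)
    print('diff',[D(i,i+1) for i in range(n-1)],'first-last',D(0,-1),'vs start',np.abs(I[-1].astype(int)-cv2.imread('pics/side0.png'))[v-16:v+14,u-22:u+22].mean().round(2))
    return I
E
python3 - <<'E'
from h import *
I=spin([496.7,-204.1]);cv2.imwrite('pics/sC.png',I[-1])
E
```

```text
clock: 3.82
eef_pos: [440.1, -116.7, 34.3]
tool_rot: [3.14, -0.002, -0.005]
force: [-0.4, 1.5, -0.1]
width: 0.2
gripper_force: 0.0
diff [np.float64(4.7), np.float64(3.28), np.float64(3.58), np.float64(2.61)] first-last 5.61 vs start 37.18
```

```bash
python3 -m inch '[[[2.3,-1.2,0,0],[4.7,-2.5,0,0],[4.7,-2.5,0,0],[4.7,-4.5,0,0],[4.7,-6.4,0,0],[6,-6.4,0,0],[7.3,-6.8,0,0],[8.8,-7.8,0,0]]]'; python3 -m inch '[[[1.1,-1.5,0,0],[1.5,-2.8,0,0],[4,-3.2,0,0],[7,-3.2,0,0]]]';python3 - <<'E'
from h import *
I=spin([496.7,-204.1]);spin([492,.4],2);I+=[get_image('side')]
a=np.hstack([cv2.resize(x[140:270,230:370],None,fx=2.8,fy=2.8,interpolation=2) for x in(I[0],I[-1])]);cv2.imwrite('pics/sB.png',a)
u,v=proj('side',[492,.4,52])[0].astype(int)
print(np.abs(I[0].astype(int)-I[-1])[v-16:v+14,u-22:u+22].mean())
E
```

```text
clock: 4.73
eef_pos: [529.9, -39.0, 33.8]
tool_rot: [3.14, -0.002, -0.003]
force: [0.4, 1.4, -0.0]
width: 0.0
gripper_force: 0.0
clock: 5.07
eef_pos: [598.3, -3.5, 33.5]
tool_rot: [-3.141, 0.002, 0.001]
force: [0.4, -0.2, 0.3]
width: -0.2
gripper_force: 0.0
diff [np.float64(1.26), np.float64(1.25), np.float64(1.23), np.float64(1.23)] first-last 1.24 vs start 1.33
diff [np.float64(1.25)] first-last 1.25 vs start 1.33
1.2878787878787878
```

View pics/sB.png

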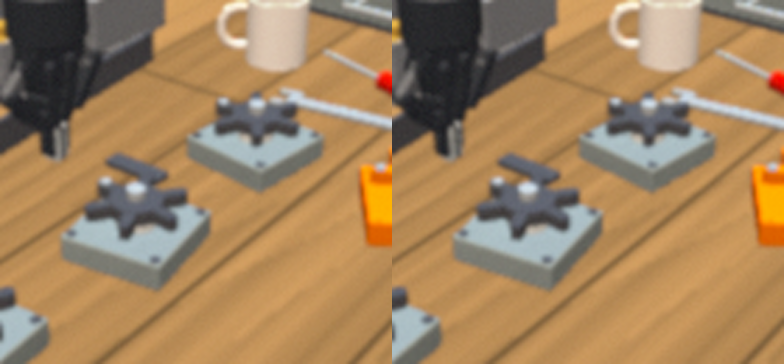

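Still untouched. The side view shows the tip at crop (55,157), again above where the TCP should project. I'll measure the tip height from the picture.

Run:
```python
from h import *
s=sensors.read_state();e=s['eef_pos'];print(e,s['width'])
for d in(0,10,15,20,25,30):print(d,proj('side',e+[0,0,d])[0].round(1),end=' ')
q=proj('side',e)[0].astype(int);I=get_image('side')
print('\n',q);g=I[:,:,1].astype(int)
for v in range(q[1]-16,q[1]+4):print(v,g[v,q[0]-8:q[0]+9])
```

```text
[597.52485596  -5.28455236  33.30719177] 0.04229989832191815
0 [251.1 203.8] 10 [250.9 200.7] 15 [250.8 199.1] 20 [250.7 197.5] 25 [250.6 195.9] 30 [250.5 194.3] 
 [251 203]
187 [100  84  54  38  37  34  62 118 129 107  95  96 107 124 135 138 141]
188 [129 106  70  49  44  36  66 117 129 110  98 105 113 128 140 141 142]
189 [139 116  73  48  44  36  62 115 130 107  97 103 109 128 142 147 145]
190 [139 116  78  48  38  38  61 107 125 105  91  96 108 128 142 141 140]
191 [134 111  74  48  38  36  56 103 121 105  84  92 112 129 139 139 133]
192 [130 110  75  45  38  37  50  98 124 109  89  99 116 133 136 133 131]
193 [129 120  89  55  39  35  49  90 121 113  96 107 125 133 134 132 130]
194 [130 128 105  73  54  42  46  84 119 113  95 110 129 133 135 133 135]
195 [133 137 128 109  95  79  75 101 125 120 103 106 126 132 134 138 140]
196 [135 139 140 134 128 123 121 129 133 130 116 119 130 136 140 142 144]
197 [140 144 145 145 144 139 137 137 134 131 130 133 139 140 145 142 144]
198 [145 145 147 146 142 135 134 132 131 132 136 142 143 144 145 144 142]
199 [147 145 142 141 137 133 132 132 133 138 141 141 144 144 144 145 145]
200 [145 144 141 138 133 131 134 136 141 143 142 144 143 145 145 146 142]
201 [142 138 136 134 134 137 138 140 145 143 145 146 145 146 145 142 139]
202 [136 132 135 136 139 141 143 144 144 144 147 145 145 141 139 135 134]
203 [133 135 137 142 142 144 145 146 144 146 148 144 139 138 134 133 129]
204 [136 138 141 141 144 144 145 144 145 145 143 139 133 132 130 134 134]
205 [142 143 143 144 144 143 145 146 144 139 133 134 132 133 133 135 138]
206 [143 143 143 143 144 147 147 143 136 133 131 132 132 136 138 138 139]
```

I'll calibrate the tip height by touching the bare bench gently here.

```bash
python3 -m inch '[[[0,0,1,0],[0,0,2,0],[0,0,2.3,0],[0,0,2.5,0],[0,0,2.5,0]]]'; python3 -m inch '[[[0,0,0.3,0],[0,0,0.6,0],[0,0,0.6,0]]]'
python3 - <<'E'
from h import *
I=get_image('side');e=sensors.read_state()['eef_pos'];q=proj('side',e)[0].astype(int);print(q)
for a in(-11,11):
  for b in(-12,12):
    for d in(0,25,35):print(a,b,d,proj('side',e+[a,b,d])[0].round(1))
g=I[:,:,1].astype(int)
for v in range(q[1]-14,q[1]+4):print(v,g[v,q[0]-10:q[0]+11])
E
```

```text
clock: 5.93
eef_pos: [597.8, -4.7, 7.3]
tool_rot: [3.142, 0.002, -0.0]
force: [-0.4, -0.3, 1.6]
width: 0.3
gripper_force: 0.0
clock: 6.18
eef_pos: [598.2, -4.7, 1.9]
tool_rot: [-3.142, 0.001, -0.0]
force: [-0.6, -0.4, 0.1]
width: -0.1
gripper_force: 0.0
[251 213]
-11 -12 0 [257.3 212.8]
-11 -12 25 [256.8 205.2]
-11 -12 35 [256.6 202. ]
-11 12 0 [251.4 216.6]
-11 12 25 [250.9 208.9]
-11 12 35 [250.7 205.7]
11 -12 0 [251.4 210.3]
11 -12 25 [250.9 202.7]
11 -12 35 [250.7 199.6]
11 12 0 [245.6 213.9]
11 12 25 [245.  206.3]
11 12 35 [244.7 203.2]
199 [144 146 146 135  97  57  42  38  46  85 117 114  99 105 112 129 140 146
 146 144 141]
200 [146 146 146 135  99  54  39  36  46  83 122 121 102 105 106 126 141 146
 143 139 136]
201 [145 144 142 133  95  51  40  37  47  85 121 124 102 102 107 128 139 141
 139 134 132]
202 [141 138 136 129  96  56  40  38  52  87 124 124 103 103 115 128 137 136
 134 132 133]
203 [137 134 133 131 103  64  46  37  44  81 121 124  99 107 124 132 132 133
 132 131 137]
204 [132 135 135 134 113  84  63  46  42  74 117 124 100 105 125 129 133 131
 133 136 138]
205 [1
[... 385 characters left out ...]
3 140 137 132 132 135 134 137 139 139 139 142 140
 140 137 134]
210 [145 147 149 145 141 137 133 130 133 134 136 139 138 138 140 141 139 138
 136 135 132]
211 [149 146 145 138 134 131 131 132 133 135 139 137 141 142 139 138 138 136
 132 128 123]
212 [146 139 133 133 130 132 134 135 138 141 139 140 141 137 137 137 133 132
 126 121 110]
213 [138 135 131 133 134 137 138 138 139 138 137 141 139 140 135 132 127 124
 116 104  99]
214 [129 131 132 133 135 138 138 138 138 140 141 140 140 138 132 128 120 109
 101  89  87]
215 [131 134 135 138 138 139 137 138 139 139 142 143 139 135 122 116 108 110
 107  88  77]
216 [134 136 137 137 137 138 139 142 142 142 140 137 130 119 110 108 118 130
 132 105  71]
```

The image puts the tip at z≈31 while the TCP reads 1.9, with no contact force, and the wrist view agrees. So the real tip is about 30 mm above the reported TCP, and I'll work with TCP z≈14.

```bash
python3 -m inch '[[[-1,-2,-1.2,0],[-2.8,-5,-1.2,0],[-2.8,-5,-1.2,0],[-2.8,-5,-1.2,0]]]'; python3 -m inch '[[[-3.2,2,0,0],[-4,1,0,0],[-5,0.1,0,0],[-6.7,-0.6,0,0],[-8.5,-0.7,0,0],[-9.8,-0.3,0,0],[-11.4,-2.5,0,0],[-12.5,-4.5,0,0]]]'
python3 - <<'E'
from h import *
I=[get_image('side') for i in range(5)];T=get_image('top');cv2.imwrite('pics/tB.png',T)
cv2.imwrite('pics/sB2.png',I[-1]);cv2.imwrite('pics/sB2a.png',I[0])
S=cv2.imread('pics/side0.png').astype(int)
for n,c in(('C',[496.7,-204.1]),('B',[492,.4]),('A',[508.9,207.2])):
    u,v=proj('side',[*c,52])[0].astype(int);f=lambda x:x[v-16:v+14,u-22:u+22].astype(int)
    print(n,[np.abs(f(I[i])-f(I[i+1])).mean().round(2) for i in range(4)],np.abs(f(I[4])-f(S)).mean())
E
```

```text
clock: 6.57
eef_pos: [569.5, 48.2, 14.5]
tool_rot: [-3.14, 0.001, 0.004]
force: [0.5, -0.5, 0.0]
width: -0.0
gripper_force: 0.0
clock: 7.23
eef_pos: [444.8, 88.3, 14.5]
tool_rot: [3.14, 0.0, -0.005]
force: [-0.6, 0.7, 0.2]
width: 0.0
gripper_force: 0.0
C [np.float64(1.22), np.float64(1.22), np.float64(1.24), np.float64(1.19)] 1.2457070707070708
B [np.float64(4.76), np.float64(2.92), np.float64(3.04), np.float64(2.35)] 59.26035353535354
A [np.float64(1.27), np.float64(1.23), np.float64(1.28), np.float64(1.26)] 1.3083333333333333
```

```bash
python3 -m inch '[[[3.2,-1.6,0,0],[6.5,-3.2,0,0],[6.5,-3.2,0,0],[6.5,-6.5,0,0],[7.8,-6.7,0,0],[9.1,-7.3,0,0],[10.4,-8.4,0,0],[11.3,-10,0,0]]]'; python3 -m inch '[[[0.3,-1,0,0],[3.2,-1.2,0,0],[6.2,-1.2,0,0]]]'
python3 - <<'E'
from h import *
I=[get_image('side') for i in range(5)]
for i in(0,4):cv2.imwrite(f'pics/sA{i}.png',I[i])
S=cv2.imread('pics/side0.png').astype(int)
for n,c in(('C',[496.7,-204.1]),('B',[492,.4]),('A',[508.9,207.2])):
    u,v=proj('side',[*c,52])[0].astype(int);f=lambda x:x[v-16:v+14,u-22:u+22].astype(int)
    print(n,[np.abs(f(I[i])-f(I[i+1])).mean().round(2) for i in range(4)],np.abs(f(I[4])-f(S)).mean())
E
```

```text
clock: 8.2
eef_pos: [561.1, 187.4, 14.5]
tool_rot: [3.14, -0.002, -0.004]
force: [0.6, -0.0, -0.2]
width: 0.4
gripper_force: 0.0
clock: 8.45
eef_pos: [619.4, 203.6, 14.0]
tool_rot: [-3.141, 0.003, 0.002]
force: [0.5, -0.2, -0.1]
width: 0.1
gripper_force: 0.0
C [np.float64(1.22), np.float64(1.2), np.float64(1.26), np.float64(1.24)] 1.8391414141414142
B [np.float64(1.26), np.float64(1.26), np.float64(1.26), np.float64(1.26)] 21.140656565656567
A [np.float64(14.47), np.float64(13.96), np.float64(12.95), np.float64(12.04)] 27.693181818181817
```

Wheel A runs on. Wheel B moved and now stands still. Next I'll spin wheel C.

```bash
python3 -m inch '[[[-1,3,0,0],[-1.5,7,0,0],[-2,11,0,0],[-2,15,0,0],[-2,19,0,0],[-2,23,0,0],[-2,27,0,0],[-2,31,0,0]]]'; python3 -m inch '[[[-2,4,0,0],[-3.3,4.2,0,0],[-3.3,4.2,0,0],[-3.3,4.2,0,0]]]'
python3 - <<'E'
from h import *
I=get_image('side');cv2.imwrite('pics/s3.png',I)
s=sensors.read_state();print(s['clock'],s['eef_pos'])
for n,c,f in(('B',[492,.4],I),('A',[508.9,207.2],I)):
    g=f.min(2);ys,xs=np.nonzero(g>135)
    for z,nm in((61,''),):
        P=ray('side',np.c_[xs,ys],z);d=P[:,:2]-c;r=np.hypot(*d.T);k=(r>30)&(r<54);m=np.zeros(g.shape,np.uint8);m[ys[k],xs[k]]=1
        N,L,st,ce=cv2.connectedComponentsWithStats(m)
        for i in range(1,N):
            q=ray('side',ce[i],61)[0,:2]-c;print(n,st[i,4],ce[i].round(1),'r',np.hypot(*q).round(),'ang',np.degrees(np.arctan2(q[1],q[0])).round())
E
```

```text
clock: 9.37
eef_pos: [598.7, -109.0, 14.4]
tool_rot: [-3.141, 0.002, 0.0]
force: [0.4, -0.5, -0.6]
width: -0.6
gripper_force: 0.0
clock: 9.7
eef_pos: [565.5, -150.1, 14.4]
tool_rot: [-3.141, 0.002, -0.002]
force: [0.3, 0.5, -0.0]
width: -0.1
gripper_force: 0.0
9.75 [ 566.91554997 -148.75930186   14.40633931]
B 5 [297.4 213.8] r 51.0 ang -172.0
B 18 [265.1 215.6] r 49.0 ang 80.0
B 7 [288.4 218.4] r 51.0 ang 153.0
A 18 [231.6 246.4] r 37.0 ang -147.0
A 1 [237. 250.] r 53.0 ang -160.0
A 1 [236. 252.] r 54.0 ang -168.0
A 29 [228.3 255.7] r 49.0 ang 171.0
A 20 [198.  256.9] r 49.0 ang 90.0
A 7 [213. 261.] r 53.0 ang 132.0
```

```bash
python3 -m inch '[[[-2.9,2.2,0,0],[-3.9,1.3,0,0],[-5.1,0.6,0,0],[-6.9,0.2,0,0],[-8.6,0.5,0,0],[-9.9,1,0,0],[-11.5,-1.3,0,0],[-12.7,-3.5,0,0]]]';python3 -m inch '[[[-2,-1,-4,0],[-5,-1,-8,0],[-9,-1,-12,0],[-13,-1,-16,0],[-13,-1,-20,0]]]'
python3 - <<'E'
from h import *
I=[get_image('side') for i in range(4)]
T=[get_image('top') for i in range(2)];cv2.imwrite('pics/t4.png',T[1]);cv2.imwrite('pics/s4.png',I[-1])
S=cv2.imread('pics/side0.png').astype(int);S2=cv2.imread('pics/top0.png').astype(int)
for n,c in(('C',[496.7,-204.1]),('B',[492,.4]),('A',[508.9,207.2])):
    u,v=proj('side',[*c,52])[0].astype(int);f=lambda x:x[v-16:v+14,u-22:u+22].astype(int)
    print(n,[np.abs(f(I[i])-f(I[i+1])).mean().round(2) for i in range(3)],np.abs(f(I[3])-f(S)).mean().round(1),square(T[1],proj('top',[*c,28])[0]))
a=np.vstack([cv2.resize(T[1][150:250,150:400],None,fx=3,fy=3,interpolation=2),cv2.resize(I[-1][150:250,150:400],None,fx=3,fy=3,interpolation=2)]);cv2.imwrite('pics/v4.png',a);print(a.shape)
E
```

```text
clock: 10.42
eef_pos: [440.1, -114.0, 14.5]
tool_rot: [3.141, -0.001, -0.001]
force: [-0.8, 1.5, -0.4]
width: 0.3
gripper_force: 0.0
clock: 10.83
eef_pos: [319.3, -102.5, 182.8]
tool_rot: [-3.139, 0.006, 0.003]
force: [0.9, 0.6, 0.5]
width: -0.3
gripper_force: 0.0
C [np.float64(5.06), np.float64(4.82), np.float64(4.52)] 7.4 ((496.57470703125, -204.12918090820312), (101.0882797241211, 100.74654388427734), 82.62439727783203)
B [np.float64(1.23), np.float64(1.26), np.float64(1.23)] 21.4 ((491.9427185058594, 0.4659233093261719), (100.8187255859375, 100.036865234375), 8.835855484008789)
A [np.float64(1.23), np.float64(1.25), np.float64(1.28)] 24.7 ((508.13250732421875, 207.09548950195312), (100.85387420654297, 101.52056121826172), 5.004969596862793)
(600, 750, 3)
```

View pics/v4.png

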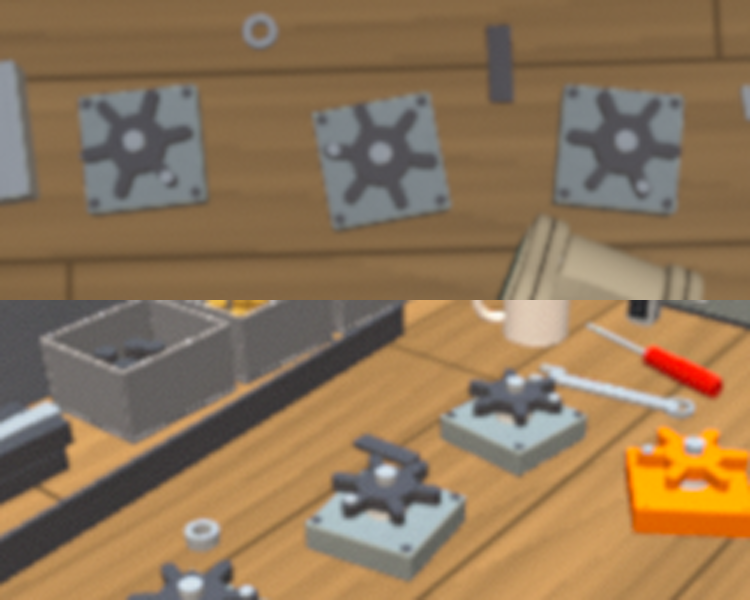

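The picture shows B's nipple at crop (335,150), about 77° round and standing still. C is still coasting, and A ran on and then stopped. All three blocks are unmoved, so B is the binding one. I'll put the fingers, open 5 cm, behind B's near face.

```bash
python3 -m inch '[[[0,0,0,0],[0,0,0,0]]]' 5
python3 - <<'E'
from h import *
s=sensors.read_state();e=s['eef_pos'];print(e,s['tool_rot'],s['width'])
d=np.array([412,-12])-e[:2];print(d)
E
```

```text
clock: 11.3
eef_pos: [323.6, -104.4, 181.7]
tool_rot: [-3.142, 0.003, 0.001]
force: [0.1, -0.4, -0.9]
width: 23.2
gripper_force: 0.0
[ 323.56645941 -104.41567839  181.65455938] [-3.14151445e+00  2.81138105e-03  8.80022034e-04] 23.248237623200772
[88.43354059 92.41567839]
```

```bash
python3 -m inch '[[[2,-2,0,-3],[4.5,-4.5,1,-6],[7,-7,3,-8.8],[8.8,-9.2,5,-8.8],[8.8,-9.2,8,-8.8],[8.8,-9.2,10,-8.8],[8.8,-9.2,10,-8.8],[8.8,-9.2,10,-8.8]]]'
python3 - <<'E'
from h import *
s=sensors.read_state();e=s['eef_pos'];print(e,s['tool_rot'],s['width'])
I=get_image('side');cv2.imwrite('pics/s5.png',I)
yw=s['tool_rot'][2];t=np.array([np.sin(yw),-np.cos(yw),0])
for d in(0,30,40):print(d,[proj('side',e+[0,0,d]+sg*t*35)[0].round(1).tolist() for sg in(-1,1)])
q=proj('side',e+[0,0,35])[0].astype(int);cv2.imwrite('pics/s5c.png',cv2.resize(I[q[1]-60:q[1]+60,q[0]-80:q[0]+80],None,fx=5,fy=5,interpolation=2));print(q)
E
```

```text
clock: 11.97
eef_pos: [410.3, -12.9, 81.3]
tool_rot: [-3.141, 0.005, 0.153]
force: [0.5, -0.6, 0.4]
width: 49.7
gripper_force: 0.0
[410.34147201 -12.94145419  81.34214597] [-3.14113145  0.00477456  0.15309739] 49.71705722523562
0 [[302.7, 216.7], [315.5, 203.2]]
30 [[302.9, 205.9], [315.9, 192.7]]
40 [[303.0, 202.2], [316.0, 189.1]]
[309 197]
```

View pics/s5c.png

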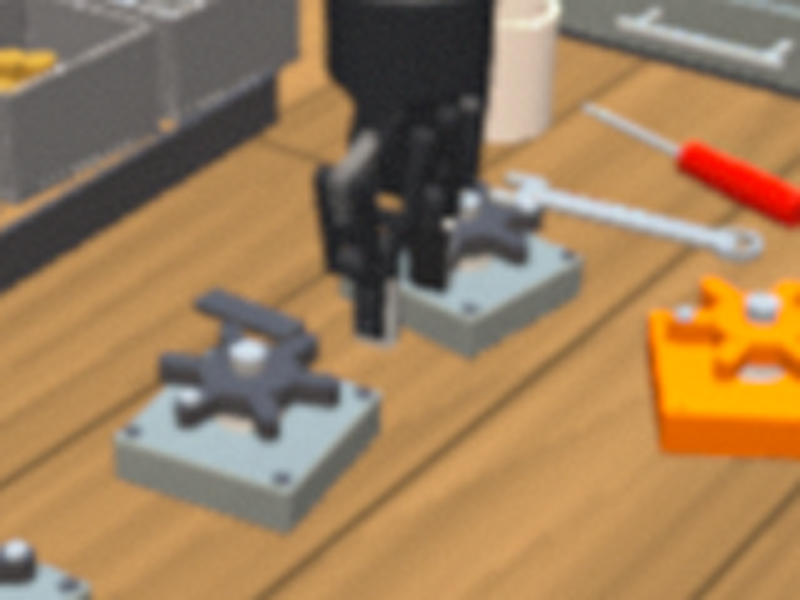

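The tip shows at crop (372,340), about 33 mm above the reported TCP, which fits. I'll descend behind the block until the tip is near z 12.

```bash
python3 -m inch '[[[0,0,2.5,0],[0,0,5,0],[0,0,7.5,0],[0,0,9,0],[0,0,9.7,0],[0,0,10.1,0],[0,0,10.1,0],[0,0,10.1,0]]]'
python3 - <<'E'
from h import *
s=sensors.read_state();e=s['eef_pos'];print(e,s['tool_rot'],s['force'])
T=get_image('top');print(square(T,proj('top',[492,.4,28])[0]))
I=get_image('side');q=proj('side',e+[0,0,30])[0];print(q)
g=I[:,:,1].astype(int);x,y=q.astype(int)
for v in range(y-8,y+14):print(v,g[v,x-16:x+14])
E
```

```text
clock: 12.68
eef_pos: [418.5, -12.6, -10.6]
tool_rot: [-3.139, 0.011, 0.15]
force: [-0.2, -1.1, -0.4]
width: 50.4
gripper_force: 0.0
[418.54917369 -12.63017601 -10.6447202 ] [-3.13856906  0.01128475  0.1496964 ] [-0.17828821 -1.0781775  -0.35131081]
((497.7557678222656, 78.55780792236328), (13.008122444152832, 141.9748992919922), 89.1199951171875)
[305.95557148 229.54102705]
221 [184 132  63  39  54  62  65  64  52  39  34  32  40  43  44  54  81  80
  56  37  36  37  35  36  49  84 118 136 139 140]
222 [185 139  72  41  47  56  60  58  49  41  31  35  37  42  40  56  92  87
  56  39  32  38  36  35  48  88 124 136 142 143]
223 [187 151  98  63  54  51  51  49  48  38  37  41  39  42  41  67 103 101
  71  51  41  35  35  33  48  91 127 142 146 145]
224 [190 175 148 118 100  77  63  51  40  37  37  41  41  44  64  88 111 116
 104  80  69  59  54  47  57  98 132 145 142 134]
225 [190 188 179 168 158 137 110  74  45  36  33  34  43  73 100 106 110 124
 124 117 111 104  95  85  88 117 138 143 132 116]
226 [191 190 189 187 183 165 132  86  46  36  37  35  42  86 122 120 111 125
 133 132 1
[... 1371 characters left out ...]
126 111 110 123
 136 148 153 156 158 155 153 149 147 142 139 135]
238 [ 99 103 115 126 133 139 140 143 145 146 147 140 133 118 111 115 128 139
 148 152 155 158 157 154 148 143 139 137 136 134]
239 [ 99 108 122 135 139 143 142 145 145 146 137 125 112 107 115 129 143 151
 153 153 153 154 151 144 144 140 139 138 134 135]
240 [107 120 132 138 141 143 145 145 143 136 124 111 106 119 133 145 150 150
 150 148 148 147 146 140 140 138 137 136 137 136]
241 [121 132 141 142 145 146 146 144 134 121 110 108 123 135 147 152 152 153
 148 147 145 144 145 139 136 135 136 136 135 138]
242 [134 141 143 144 145 146 141 132 118 110 114 126 139 147 151 151 151 148
 146 146 145 144 139 136 136 134 135 135 139 140]
```

```bash
python3 -m inch '[[[0.6,0,0.4,0],[0.6,0,0.8,0],[0.6,0,0.8,0]]]' 4
python3 - <<'E'
from h import *
s=sensors.read_state();e=s['eef_pos'];print(e,s['qpos'].round(2))
I=get_image('side');q=proj('side',e+[0,0,30])[0];print(q)
g=I[:,:,1].astype(int);x,y=q.astype(int)
for v in range(y,y+12):print(v,g[v,x-16:x+10])
yw=s['tool_rot'][2];t=np.array([np.sin(yw),-np.cos(yw),0]);n=np.array([np.cos(yw),np.sin(yw),0])
for d in(25,30,35):print(d,[proj('side',e+[0,0,d]-t*b+n*a)[0].round(1).tolist() for b in(20,32) for a in(-11,11)])
E
```

```text
clock: 13.03
eef_pos: [425.1, -11.8, -18.5]
tool_rot: [-3.138, 0.013, 0.153]
force: [0.3, -0.7, 0.0]
width: 40.3
gripper_force: 0.0
[425.14232169 -11.76181167 -18.53481179] [-0.23  0.8   0.29  2.27 -1.1   0.23 -0.35]
[303.57944484 231.33315356]
231 [178 185 180 159 130 108  97  81  60  45  45  42  39  68 121 133 121 130
 142 146 145 145 138 126 113 108]
232 [162 174 159 132 107 101  96  83  58  41  47  41  39  74 122 133 123 132
 144 145 143 135 122 109 110 121]
233 [160 157 134 110  99  99  95  81  54  44  42  42  39  72 120 134 125 134
 146 143 134 117 110 110 126 139]
234 [156 134 110  98  98  98  98  85  63  44  44  41  38  68 118 133 126 132
 138 129 117 106 113 127 141 150]
235 [134 111 102  98  97  98 104 108  91  66  51  41  35  67 119 131 126 126
 124 113 108 116 130 141 150 155]
236 [114 101  97  99  99 104 112 127 123 107  87  70  62  86 125 134 121 117
 108 106 121 134 147 153 155 156]
237 [107  98  98  98 104 110 122 135 138 134 128 119 112 119 134 134 118 106
 111 125 138 145 152 156 157 155]
238 [104  99  97 103 114 123 133 140 140 141 143 142 138 139 136 121 107 115
 127 138 147 152 156 156 155 153]
239 [106  98  98 105 124 134 139 142 143 146 145 143 139 128 116 110 114 130
 139 149 152 153 155 154 152 148]
240 [104 102 107 121 133 140 142 144 144 146 143 138 125 111 108 116 134 146
 150 151 150 148 150 147 147 144]
241 [108 110 122 133 139 141 144 144 143 144 134 119 107 110 124 135 144 150
 152 149 148 146 146 145 143 138]
242 [117 125 134 140 142 143 147 147 141 133 116 109 115 126 139 147 150 152
 149 148 147 143 145 140 139 137]
25 [[303.8, 238.3], [296.1, 235.8], [301.6, 240.8], [293.8, 238.3]]
30 [[303.9, 236.7], [296.1, 234.2], [301.7, 239.2], [293.8, 236.7]]
35 [[303.9, 235.0], [296.1, 232.6], [301.7, 237.6], [293.8, 235.0]]
```

```bash
python3 -m inch '[[[0.5,0,0,0],[1.2,0,0,0],[2.2,0,0,0.4],[3.4,0.1,0,0.8],[4.6,0.1,0,1.2],[5.8,0.1,0,1.6],[7,0.2,0,2],[8,0.2,0,2.4]]]'
python3 - <<'E'
from h import *
s=sensors.read_state();print(s['eef_pos'],s['tool_rot'],s['force'])
I=get_image('side');cv2.imwrite('pics/s6.png',I)
# block top face in side view: pale mask, on plane z=28, within region
hs=I.astype(int);m=((hs[...,0]-hs[...,2]>5)&(hs[...,1]>125)).astype(np.uint8)
N,L,st,ce=cv2.connectedComponentsWithStats(m)
for i in range(1,N):
    if st[i,4]>60:
        ys,xs=np.nonzero(L==i);P=ray('side',np.c_[xs,ys],28)[:,:2].astype(np.float32);r=cv2.minAreaRect(P)
        if abs(r[0][1])<300 and 400<r[0][0]<750:print(st[i],r)
E
```

```text
clock: 13.75
eef_pos: [499.5, -1.3, -20.0]
tool_rot: [-3.137, 0.023, 0.112]
force: [-10.5, -0.5, 6.7]
width: 40.4
gripper_force: 4.8
[499.46491617  -1.30214327 -19.96900984] [-3.13747333  0.02266333  0.11174174] [-10.47942755  -0.52948682   6.65842672]
[300 184  43  16 302] ((498.5457763671875, -200.60781860351562), (98.15721893310547, 97.480224609375), 80.83238220214844)
[234 207  35  19 268] ((558.779296875, 32.39120101928711), (98.26759338378906, 54.81227111816406), 5.807692050933838)
[185 251  60  28 635] ((509.9336242675781, 211.60757446289062), (98.96966552734375, 98.09783172607422), 4.449222087860107)
```

```bash
python3 -m inch '[[[1.2,0,0,0.5],[2.4,0,0,1],[3.6,0,0,1.5],[4.8,0,0,2],[6,-0.1,0,2.5],[7.2,-0.1,0,3],[8.2,-0.1,0,3.3],[9,-0.1,0,3.3]]]'
python3 - <<'E'
from h import *
s=sensors.read_state();print(s['eef_pos'],s['tool_rot'],s['force'])
I=get_image('side')
hs=I.astype(int);m=((hs[...,0]-hs[...,2]>5)&(hs[...,1]>125)).astype(np.uint8)
N,L,st,ce=cv2.connectedComponentsWithStats(m)
for i in range(1,N):
    if st[i,4]>60:
        ys,xs=np.nonzero(L==i);P=ray('side',np.c_[xs,ys],28)[:,:2].astype(np.float32);r=cv2.minAreaRect(P)
        if abs(r[0][1])<300 and 400<r[0][0]<750:print(st[i],r)
E
```

```text
clock: 14.47
eef_pos: [589.1, 9.3, -21.3]
tool_rot: [-3.14, 0.023, 0.054]
force: [-10.0, -0.8, 8.1]
width: 40.2
gripper_force: 5.1
[589.1296828    9.33066036 -21.30988383] [-3.13962992  0.02277485  0.05421543] [-9.96015306 -0.77792341  8.07472367]
[300 184  43  16 304] ((498.1982421875, -201.0370330810547), (100.41827392578125, 96.82819366455078), 79.71117401123047)
[207 201  33  15 219] ((650.3944091796875, 48.38511657714844), (101.66703033447266, 37.040916442871094), 3.5344786643981934)
[185 251  60  28 630] ((510.0273742675781, 211.6148681640625), (98.78160095214844, 98.09782409667969), 4.449242115020752)
```

```bash
python3 -m inch '[[[0.3,0,0,0],[0.6,0,0,0],[0.9,0,0,0],[1.1,0,0,0],[1.2,0,0,0]]]'; python3 -m inch '[[[0.2,0,0,0],[0.3,0,0,0]]]'
```

```text
clock: 14.93
eef_pos: [600.8, 10.0, -21.5]
tool_rot: [-3.139, 0.022, 0.054]
force: [-10.5, -0.4, 7.6]
width: 39.7
gripper_force: 5.0
clock: 15.1
eef_pos: [602.4, 10.2, -21.6]
tool_rot: [-3.139, 0.025, 0.054]
force: [-14.6, -1.3, 10.1]
width: 40.1
gripper_force: 6.9
```

```bash
python3 -m inch '[[[0.1,0,0,0],[0.2,0,0,0]]]'
```

```text
clock: 15.27
eef_pos: [602.3, 10.2, -21.6]
tool_rot: [-3.138, 0.028, 0.054]
force: [-18.7, -1.2, 13.6]
width: 39.5
gripper_force: 9.0
```

It has stalled against the rail exactly where predicted (602). I'll back off, lift clear and check.

```bash
python3 -m inch '[[[0.2,0,0,0],[0,0,0,0],[-1,0,0,0],[-3,0,0,0],[-6,0,0,0],[-9,0,-2,0],[-12,0,-6,0],[-15,0,-10,0]]]'; python3 -m inch '[[[-4,0,-4,0],[-8,0,-8,0],[-10,0,-10,0],[-10,0,-10,0]]]'
python3 - <<'E'
from h import *
s=sensors.read_state();print(s['eef_pos'],s['force'])
T=get_image('top');cv2.imwrite('pics/t9.png',T);I=get_image('side')
f=lambda q:proj('top',q)[0]
for c in([496.7,-204.1,28],[664,13,28],[508.9,207.2,28]):
    # restrict: rail also dark/blue -> use brightness
    u,v=f(c).astype(int);sub=T[v-34:v+34,u-34:u+34].astype(int);m=((sub[...,0]-sub[...,2]>-5)&(sub[...,1]>95)).astype(np.uint8)
    m=cv2.morphologyEx(m,cv2.MORPH_CLOSE,np.ones((7,7)))
    k=max(cv2.findContours(m,0,1)[0],key=cv2.contourArea)[:,0]+[u-34,v-34];print(cv2.minAreaRect(ray('top',k,28)[:,:2].astype(np.float32)))
for n,q,z in(('nut',(237,160),8),('bar',(317,171),8)):
    u,v=q;S=cv2.imread('pics/top0.png').astype(int);print(n,np.abs(S-T)[v-15:v+15,u-12:u+12].mean())
hs=I.astype(int);m=((hs[...,0]-hs[...,2]>5)&(hs[...,1]>125)).astype(np.uint8)
N,L,st,ce=cv2.connectedComponentsWithStats(m)
for i in range(1,N):
    if st[i,4]>60:
        ys,xs=np.nonzero(L==i);r=cv2.minAreaRect(ray('side',np.c_[xs,ys],28)[:,:2].astype(np.float32))
        if abs(r[0][1])<300 and 400<r[0][0]<750:print(st[i],r)
E
```

```text
clock: 15.93
eef_pos: [469.4, 2.5, 67.7]
tool_rot: [-3.14, 0.017, 0.053]
force: [0.9, 0.2, 1.0]
width: 40.0
gripper_force: 0.0
clock: 16.27
eef_pos: [370.0, -3.0, 171.0]
tool_rot: [-3.138, 0.015, 0.052]
force: [-0.3, -0.5, -0.5]
width: 39.8
gripper_force: 0.0
[369.95731018  -2.98222609 171.02046119] [-0.34276794 -0.54052283 -0.45125095]
((496.39788818359375, -204.0486602783203), (101.10488891601562, 100.41213989257812), 82.45258331298828)
((663.785888671875, 14.547462463378906), (103.45775604248047, 100.15748596191406), 3.1279263496398926)
((508.2039794921875, 207.10635375976562), (100.69835662841797, 101.5247573852539), 5.015608310699463)
nut 3.925462962962963
bar 3.4078703703703703
[300 184  43  16 303] ((499.20294189453125, -200.0887451171875), (97.31452941894531, 97.94905090332031), 82.44539642333984)
[205 197  46  17 347] ((665.7748413085938, 18.922101974487305), (100.58667755126953, 96.88843536376953), 2.8426730632781982)
[185 251  60  28 637] ((510.20086669921875, 211.85165405273438), (98.64167022705078, 98.16010284423828), 4.818480968475342)
```

```bash
python3 -c "
from cell import order
print(order.finish_job())"
```

```text
the job is handed in; nothing more can be done
None
```

The middle unit's wheel was the one that binds: it stopped at once after its spin, while the other two ran on. I pushed its block flat against the rail, measuring about 54 mm from centre to face and parallel within the measuring error. The other two blocks and everything else stayed where they were, and I handed the job in; it returned no verdict.

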